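# Load the rover's battery pack against its sprung contact plate

## Task

Fit the long battery pack into the bay on top of the rover: push the tall sprung plate back to open the gap, set the pack down flat on the bay floor between the plate and the low end stop, in line with the bay and centred across it, and let go so that the spring clamps it against the stop. Leave the short pack where it lies.

Things in the scene. Friction and masses are not known exactly. Their poses are not given: they have to be found in the camera images.
- pack: Long battery pack, loose on the table to the right of the rover: grey and black plastic brick 96 long (x) x 46 wide (y) x 40 high (z) mm, about 0.34 kg. Both ends are alike; it may go in either way round. Origin: centre of its underside. Grip it across its 46 mm width from above.
- short_pack: The wrong pack: same look, but only 62 mm long (46 wide, 40 high). Origin: centre of its underside.
- bay (a point): Point on the bay floor (91 mm above the table, open at both sides) under the centre of the seated long pack; x = way the plate is pushed back, y across, z up. The bay is on a green 250 mm octagonal rover fixed to the table. Low end stop: wall 25 mm high, 60 wide, 8 thick, inner face at x = -48 mm; a lower puck behind it. Deck beside it clear, but for a 54 mm high mast at x +100, y +62.
- plate (a joint): Travel of the sprung upright aluminium plate along the bay's +x, m: 0 at rest (front face at bay x = +24 mm, gap to the stop 72 mm), 0.024 with the long pack clamped, 0.044 at its limit. 81 mm high, 64 wide, so the held pack's end can press it back above the stop's top and then go down. Springs back at once: 4 N at rest, 8 N at 0.024, 11.5 N at 0.044.
Not all that is in view belongs to the job. What is shaped like the pack but orange or purple is not meant.

How it is judged:
By the outcome, as a careful person would: the job done as asked, in the order asked, and still so for the second after the job is handed in, with the robot touching nothing.
It also fails if it takes over 40 s, if anything falls off the work surface, if the arm or the gripper's body presses on something with over 40 N, if the wrist force passes 120 N, or if a joint passes its speed limit or range.

## Robot

A 7-joint arm with a two-finger parallel gripper is mounted at the origin on the work surface. World frame = base frame: x ahead of the robot, y to its left, z up, the work surface at z = 0. Lengths are in m, angles in rad, forces in N, time in s.
With the tool pointing down it reaches from about 0.425 to 0.825 m from the base axis. Payload 3.6 kg.
Tool frame: the origin (TCP) lies at the very end of the fingers, on their centre line; the grasp point (between the pads) lies 19 mm behind it (manip.grasp_offset is the distance from the TCP to the grasp point, in m); y points along the fingers, z is the direction in which the jaws open and shut, and the axes are right-handed (so a half turn about y gives the same grasp; the last joint's range is limited). The gripper opens to 93 mm and grips with 3 to 60 N. Pads are 15 mm wide; open, the fingers measure 128 mm over their backs; the gripper's body (75 mm by 188 mm) begins 65 mm behind the grasp point.
Start: joints at [1.149, 0.615, -0.013, 1.423, 0.008, 1.103, -0.04], TCP at [0.251, -0.6, 0.219] pointing down, gripper open.
Joint ranges: [-3.12, 3.12], [-0.3, 2.06], [-1.34, 1.32], [0.26, 2.42], [-1.36, 4.5], [0.01, 1.98], [-2.84, 2.84]. Speed limits (rad/s): [2.79, 2.79, 3.14, 3.14, 3.14, 3.14, 3.14].

## Interface

Orientations are given as a 3x3 rotation matrix whose columns are the frame's x, y, z axes.
In Python, from workcell import manip gives the robot as it stands.
- The arm moves only by the tool jog_arm, never from a script. Its argument "targets" is a list of rows, each a list of 6 numbers: the shift along the tool's x, y, z in m, then the turn, a rotation vector about the tool's x, y, z in rad. A call has 1 to 12 rows; each row shifts and turns the commanded pose from where the row before left it, along the tool's axes as they then stand; what a row does not reach is not made up. A row lasts 1/10 s, in which the tool goes at most 50 mm and 8.59 degrees, less where a joint would pass 70% of its speed; a pose out of reach is approached as far as the arm can. A call with a gripper value outside its range is refused whole. "grip" is the finger opening in m, from 0 to 0.093, set as the call begins (left out, the last holds). The fingers move at their own pace and stop on an object; the grip force is fixed at half the most. Time passes only in rows, so rows that do not move let the fingers close. It gives the time, the measured TCP pose, the force and the opening at its end, in the units of the state.
- manip.read_state(): the state, without advancing time (a new reading comes with each control period).
- manip.snapshot(name): name is "side" or "top" or "wrist"; returns the picture (480x640x3 uint8, red, green, blue); there is no depth.
- manip.calibration(name): a dict with "vfov" (degrees; the focal length in pixels is half the picture's height over the tangent of half this angle, whatever the lens; pixels are square), "cx", "cy" (the principal point, pixels), "R" (3x3) and "t" (3): a world point X has camera coordinates R X + t; the wrist camera has in their place "mount" (4x4, takes a point from camera to tool coordinates, whose origin is the TCP and whose axes are the tool frame's). Camera axes: x right, y down, z forward; pixel columns grow to the right and rows downward; lengths in m; the calibration is good to about 2 mm. A picture is of the moment at which its call begins: read the wrist's pose just before it. calibration takes no time and is no camera call.
- manip.close_job(): hands the job in, once; it reports no verdict.
Trained networks look in the newest picture that a camera, given by its name, has taken for a name from the list of things; names that differ only in an ending like _2 or _b are one class to them, and where a whole thing is asked for, a point or a joint stands for the part that bears it (a point fixed in the world has none). Each returns a list of dicts, best first, with "confidence" (0 to 1); they miss things now and then, are a little off and sometimes report something else, mostly with a low value. They report only what shows in the picture. A call takes as long as a camera call. They do not tell look-alikes from the thing itself.
- manip.regions_of(query, camera): "pixels" (480x640 bool, what is visible of it) and "uv" ([column, row] in pixels, amid what is visible of it).
- manip.pinpoint(query, camera): "uv" ([column, row] in pixels: a listed point, or the origin of a listed thing).
The state is a dict: "clock": time; "joint_positions": joint angles; "qvel": joint speeds; "effort": joint torques, N m; "position": TCP position; "tool_rot": TCP orientation; "ft_force": force on the tool from outside, world axes, zero at the start; "wrist_torque": the same for the moment, N m; "width": opening from 0.0 (shut) to 1.0 (fully open).
Only numpy, scipy, OpenCV 4.12 (cv2) and the standard library are available. Lean on these libraries where they do the work, as an engineer would, in place of code of your own. Each camera call takes 0.05 s, during which the arm holds its last target. There are 200 camera calls.

## Working session

There is one attempt and no reset: what is moved stays moved. The work goes in short steps, Python scripts to look and compute and a tool call to move; the robot and the scene stay as the last step left them, time stands still between calls to the robot, and variables do not carry over. Pictures are saved under pics/ and viewed, about 8 in all and at most 12, crops included, and the job is handed in when it is done.

Besides the shell and the picture viewer there is one more tool, called after "Call:" as name(argument=value, ...), one argument or row to a line, values as JSON. jog_arm: Moves the arm, as the interface text tells. Its arguments: {"type":"object","properties":{"targets":{"type":"array"},"grip":{"type":"number"}},"required":["targets"]}

```bash
mkdir -p pics
cat > h.py <<'E'
import numpy as np, cv2
from workcell import manip as m
def cam(n,st=None):
    c=m.calibration(n); f=240/np.tan(np.radians(c['vfov'])/2)
    if 'R' in c: R=np.array(c['R']);t=np.array(c['t'])
    else:
        M=np.array(c['mount']); Rt=np.array(st['tool_rot']);p=np.array(st['position'])
        Rw=Rt@M[:3,:3]; o=Rt@M[:3,3]+p; R=Rw.T; t=-R@o
    return f,c['cx'],c['cy'],R,t
def ray(C,uv,z):
    f,cx,cy,R,t=C; d=R.T@np.array([(uv[0]-cx)/f,(uv[1]-cy)/f,1]); o=-R.T@t
    return o+d*(z-o[2])/d[2]
def proj(C,X):
    f,cx,cy,R,t=C; X=np.atleast_2d(X)@R.T+t
    return X[:,:2]/X[:,2:]*f+[cx,cy]
def save(n,img): cv2.imwrite('pics/'+n,img[:,:,::-1])
E
python3 - <<'E'
from h import *
np.set_printoptions(precision=4,suppress=True)
s=m.read_state(); print(s)
for n in ['side','top']:
    save(n+'0.png',m.snapshot(n)); C=cam(n); print(n,C)
    for q in ['pack','short_pack','bay','plate']:
        for r in m.pinpoint(q,n):
            print(q,r['uv'],r['confidence'], ray(C,r['uv'],0.091 if q in('bay','plate') else 0))
c=m.calibration('wrist');print(c)
E
```

```text
{'clock': 0.0, 'joint_positions': array([ 1.1484,  0.6159, -0.0126,  1.4249,  0.0081,  1.1034, -0.0404]), 'qvel': array([-0.0012, -0.0002, -0.    ,  0.0001,  0.0018, -0.0003, -0.0008]), 'effort': array([ -0.0006, -45.8936,   0.2085, -16.5742,  -0.0611,   0.0205,
         0.0002]), 'position': array([ 0.2504, -0.599 ,  0.2175]), 'tool_rot': array([[-0.9226, -0.001 ,  0.3857],
       [-0.3857,  0.0023, -0.9226],
       [ 0.    , -1.    , -0.0025]]), 'ft_force': array([ 0.3564, -0.5217,  0.3754]), 'wrist_torque': array([-0.0361,  0.0158, -0.0523]), 'width': 0.9990310639594969}
side (np.float64(553.5156131643018), 325.48426457796705, 242.80809600522412, array([[-0.7693, -0.6389, -0.0013],
       [-0.3694,  0.4465, -0.815 ],
       [ 0.5212, -0.6265, -0.5795]]), array([0.3204, 0.2479, 0.964 ]))
pack [364.3, 219.8] 0.84 [ 0.5088 -0.2642  0.    ]
pack [472.3, 246.7] 0.72 [ 0.2445 -0.3326  0.    ]
pack [393.9, 269.1] 0.6 [ 0.3386 -0.1443  0.    ]
short_pack [298.4, 226.6] 0.73 [ 0.6161 -0.1355  0.    ]
bay [205.0, 276.8] 0.61 [0.5449 0.208  0.091 ]Traceback (most recent call last):
  File "<stdin>", line 7, in <module>
ValueError: it knows: bay, pack, short_pack
```

Run:
```python
from h import *
np.set_printoptions(precision=4,suppress=True)
n='top'
img=m.snapshot(n); save(n+'0.png',img); C=cam(n); print(n,C)
for q in ['pack','short_pack','bay']:
        for r in m.pinpoint(q,n):
            print(q,r['uv'],r['confidence'], ray(C,r['uv'],0.091 if q in('bay','plate') else 0))
        if q!='bay':
          for r in m.regions_of(q,n):
            p=r['pixels']; cnt=max(cv2.findContours(p.astype(np.uint8),0,1)[0],key=cv2.contourArea)
            b=cv2.boxPoints(cv2.minAreaRect(cnt)); print(q,r['confidence'],np.array([ray(C,x,.04)[:2] for x in b]).tolist(), img[p].mean(0))
print(m.calibration('wrist'))
```

```text
top (np.float64(519.1762058064301), 314.4984949031901, 225.52120020857768, array([[-0.0146, -0.9998,  0.0124],
       [-0.9983,  0.0139, -0.0563],
       [ 0.0561, -0.0132, -0.9983]]), array([-0.0261,  0.4352,  0.957 ]))
pack [442.5, 255.3] 0.87 [ 0.3757 -0.2737  0.    ]
pack [366.6, 281.4] 0.68 [ 0.3287 -0.129   0.    ]
pack [436.3, 181.9] 0.63 [ 0.5155 -0.2658  0.    ]
pack [474.4, 323.4] 0.56 [ 0.2471 -0.3302  0.    ]
pack 0.93 [[0.2180698575721118, -0.2773533782413279], [0.3051849702830999, -0.31780260466534993], [0.2822992480001143, -0.3695435927570709], [0.1953715905549448, -0.32882132631865274]] [146.8852  89.7722 161.7599]
pack 0.76 [[0.516590669290316, -0.20384050903789083], [0.5540562433088523, -0.3011430017880669], [0.5086532213767936, -0.3177446724817249], [0.47144007189710807, -0.22062021941303545]] [131.2843 127.8037 127.1255]
pack 0.69 [[0.37791424417605546, -0.21010376489664526], [0.42186680177395, -0.2334583417414478], [0.3751708834186432, -0.3232472721160484], [0.3314218237008651, -0.2996645000243438]] [164.4356 106.5747 178.1541]
pack 0.63 [[0.3095822800999442, -0.07431188189082633], [0.3588083762714741, -0.07908085338337772], [0.3495333880014106, -0.17805894532919736], [0.3002939762175125, -0.17298779480681808]] [196.2184 171.8032  97.459 ]
short_pack [368.5, 134.7] 0.61 [ 0.608  -0.1383  0.    ]
short_pack 0.94 [[0.604665949994015, -0.09876512549482241], [0.6502805744075928, -0.12992881203552686], [0.6147204150151979, -0.18101942523264092], [0.5692789934612161, -0.14973996872769826]] [136.0648 132.8312 132.0032]
bay [174.1, 155.6] 0.67 [0.5544 0.2088 0.091 ]
{'vfov': 68.19405460211169, 'cx': 319.9315435522332, 'cy': 235.31613991412942, 'mount': array([[-0.0003,  0.9601,  0.2798, -0.0767],
       [-0.0001, -0.2798,  0.9601, -0.1668],
       [ 1.    ,  0.0003,  0.0002,  0.001 ],
       [ 0.    ,  0.    ,  0.    ,  1.    ]])}
```

View pics/side0.png

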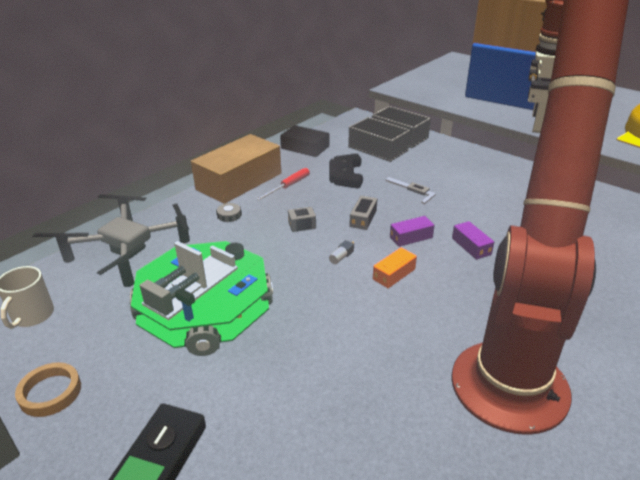

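View pics/top0.png

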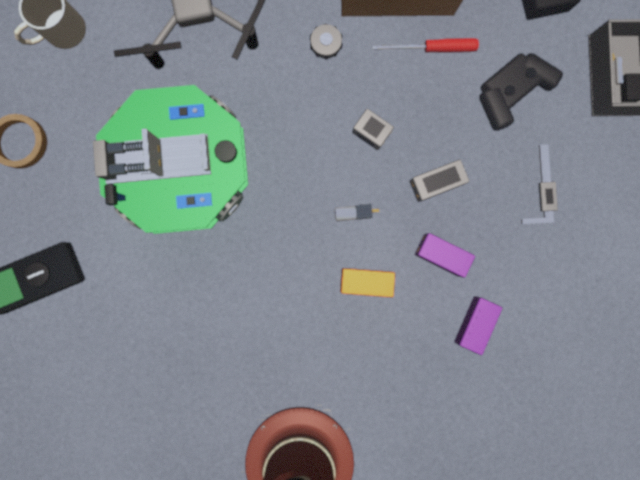

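The long grey pack is at top-view pixel (441,181), or side-view (364,212), with its base near (0.513, -0.261). The short grey pack is at (373,128). The bay is at (174,156), with the stop on the right near column 207, the plate near column 152, and the mast at (110,195). So bay x is about world +y and bay y is about world -x. Next I'll move above the pack.

```bash
cat >> h.py <<'E'
def plan(target,zang,N,cur=None):
    """print N rows from the current (or given) pose to target pos, tool down, jaw axis at yaw zang deg"""
    s=m.read_state(); p=np.array(s['position']); R=np.array(s['tool_rot'])
    a0=np.arctan2(R[1,2],R[0,2])
    if cur is not None: p=np.array(cur[0]); a0=np.radians(cur[1])
    d=(np.radians(zang)-a0+np.pi)%(2*np.pi)-np.pi
    print('from',p.round(4),np.degrees(a0).round(2),'turn',np.degrees(d).round(2))
    step=(np.array(target)-p)/N; rows=[]
    for i in range(N):
        a=a0+d*i/N; z=np.array([np.cos(a),np.sin(a),0]); y=np.array([0,0,-1]); x=np.cross(y,z)
        rows.append([round(float(v@step),4) for v in (x,y,z)]+[0,round(float(-d/N),4),0])
    print(rows)
E
python3 - <<'E'
from h import *
plan([0.515,-0.262,0.2],21,12)
# zoom rover
i=cv2.imread('pics/top0.png')[70:250,80:280]; cv2.imwrite('pics/rz.png',cv2.resize(i,None,fx=3.3,fy=3.3,interpolation=2))
E
```

```text
from [ 0.2506 -0.5997  0.2186] -67.32 turn 88.32
[[-0.0312, 0.0015, -0.0175, 0, -0.1285, 0], [-0.0332, 0.0015, -0.0133, 0, -0.1285, 0], [-0.0346, 0.0015, -0.009, 0, -0.1285, 0], [-0.0355, 0.0015, -0.0045, 0, -0.1285, 0], [-0.0357, 0.0015, 0.0001, 0, -0.1285, 0], [-0.0354, 0.0015, 0.0047, 0, -0.1285, 0], [-0.0345, 0.0015, 0.0092, 0, -0.1285, 0], [-0.0331, 0.0015, 0.0135, 0, -0.1285, 0], [-0.0311, 0.0015, 0.0177, 0, -0.1285, 0], [-0.0286, 0.0015, 0.0215, 0, -0.1285, 0], [-0.0256, 0.0015, 0.025, 0, -0.1285, 0], [-0.0222, 0.0015, 0.0281, 0, -0.1285, 0]]
```

View pics/rz.png

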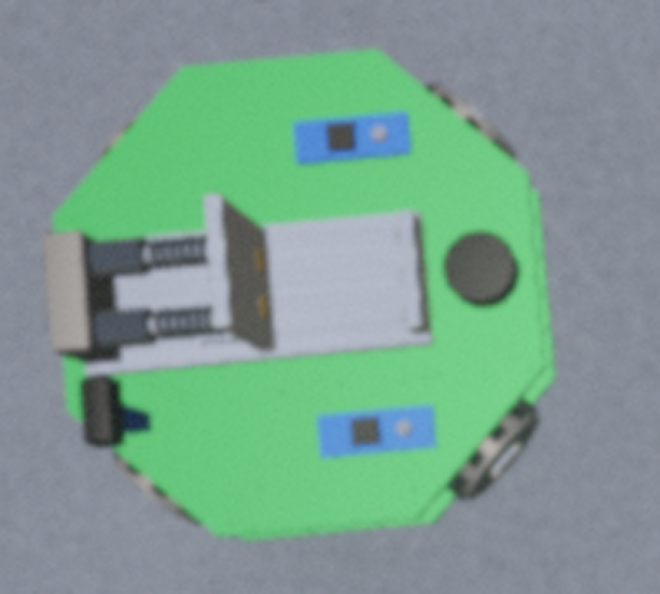

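The zoomed rover view shows the bay floor's lower edge running from (90,372) to (430,342), a tilt of about 5°. The stop is at right (420,270) with the puck behind it, and the plate is at (245,270). The floor is open at the sides. I'll refine this with the wrist camera.

Call:
jog_arm(
  targets=[
    [-0.031,0.0015,-0.0175,0,-0.1285,0],
    [-0.033,0.0015,-0.013,0,-0.1285,0],
    [-0.035,0.0015,-0.009,0,-0.1285,0],
    [-0.0355,0.0015,-0.0045,0,-0.1285,0],
    [-0.0355,0.0015,0,0,-0.1285,0],
    [-0.0355,0.0015,0.0047,0,-0.1285,0],
    [-0.0345,0.0015,0.009,0,-0.1285,0],
    [-0.033,0.0015,0.0135,0,-0.1285,0],
    [-0.031,0.0015,0.0175,0,-0.1285,0],
    [-0.0285,0.0015,0.0215,0,-0.1285,0],
    [-0.0255,0.0015,0.025,0,-0.1285,0],
    [-0.022,0.0015,0.028,0,-0.1285,0],
  ],
  grip=0.093,
)

```text
clock: 1.7
position: [0.5153, -0.2615, 0.2009]
tool_rot: [[0.363, 0.0, 0.932], [-0.932, -0.001, 0.363], [0.001, -1.0, 0.0]]
ft_force: [-0.1, 0.0, 0.6]
width: 1.001
```

Call:
jog_arm(
  targets=[
    [0,0,0,0,0,0],
    [0,0,0,0,0,0],
  ],
)

```text
clock: 1.9
position: [0.5148, -0.262, 0.2007]
tool_rot: [[0.36, -0.0, 0.933], [-0.933, -0.0, 0.36], [0.0, -1.0, -0.0]]
ft_force: [-1.3, -0.4, -0.8]
width: 0.999
```

Run:
```python
from h import *
np.set_printoptions(precision=4,suppress=True)
s=m.read_state(); img=m.snapshot('wrist'); save('w1.png',img); C=cam('wrist',s); print(s['clock'],s['position'],s['tool_rot'])
for r in m.pinpoint('pack','wrist'): print(r['uv'],r['confidence'],ray(C,r['uv'],0))
for r in m.regions_of('pack','wrist'):
    p=r['pixels']; cnt=max(cv2.findContours(p.astype(np.uint8),0,1)[0],key=cv2.contourArea)
    b=cv2.boxPoints(cv2.minAreaRect(cnt)); print(r['confidence'],r['uv'],img[p].mean(0)); print(b, np.array([ray(C,x,.04)[:2] for x in b]))
```

```text
1.9 [ 0.5148 -0.262   0.2007] [[ 0.3597 -0.0001  0.9331]
 [-0.9331 -0.0002  0.3597]
 [ 0.0001 -1.     -0.0002]]
[54.7, 178.4] 0.98 [ 0.2473 -0.3322  0.    ]
[189.3, 173.6] 0.96 [ 0.3756 -0.2774  0.    ]
[317.7, 213.6] 0.69 [ 0.5138 -0.2692  0.    ]
[181.9, 1.8] 0.57 [ 0.3286 -0.1302  0.    ]
0.91 [180.9, 172.1] [120.937   67.1676 137.5723]
[[122.5 189.5]
 [197.5 114.5]
 [238.5 155.5]
 [163.5 230.5]] [[ 0.3337 -0.3045]
 [ 0.3808 -0.2156]
 [ 0.4248 -0.2362]
 [ 0.3788 -0.3293]]
0.9 [39.8, 186.8] [ 85.5244  43.2439 100.0675]
[[-31.8407 165.3894]
 [ 11.2743 116.1151]
 [104.1593 197.3894]
 [ 61.0443 246.6637]] [[ 0.1979 -0.3333]
 [ 0.2288 -0.2757]
 [ 0.3193 -0.3179]
 [ 0.2899 -0.3811]]
0.85 [316.8, 217.6] [106.4768 104.6838 102.8642]
[[291.4199 269.2643]
 [293.6154 166.077 ]
 [344.3796 167.157 ]
 [342.1841 270.3444]] [[ 0.5067 -0.3226]
 [ 0.4744 -0.2272]
 [ 0.5179 -0.2114]
 [ 0.554  -0.3056]]
0.81 [164.3, 23.7] [139.8302  99.2402  44.6774]
[[112.7  39.9]
 [134.1 -24.3]
 [207.9   0.3]
 [186.5  64.5]] [[ 0.2994 -0.1842]
 [ 0.3057 -0.1328]
 [ 0.3651 -0.1282]
 [ 0.3613 -0.1803]]
```

View pics/w1.png

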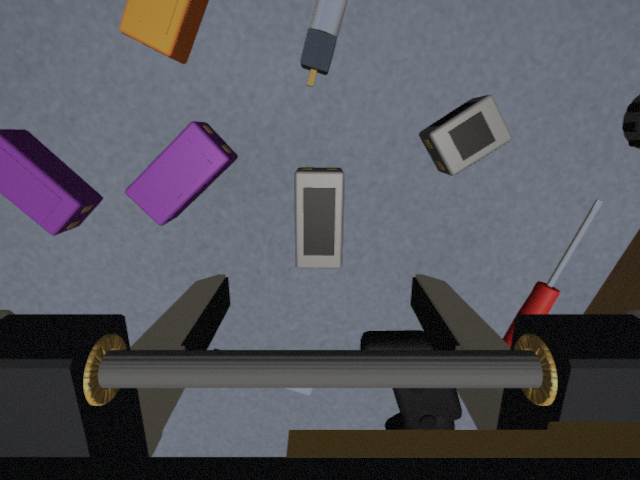

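The wrist view shows the long pack's top face with corners at (296,172), (342,172), (342,267) and (297,267). It is in line with the fingers, with a few mm of offset still to remove.

Run:
```python
from h import *
s=m.read_state(); C=cam('wrist',s); P=np.array([ray(C,u,.04) for u in [(296,172),(342,172),(342,267),(297,267)]])
print(P.round(4),P.mean(0)); c=P.mean(0)
print(np.linalg.norm(P[0]-P[3]),np.linalg.norm(P[0]-P[1]),np.degrees(np.arctan2(*(P[0]+P[1]-P[2]-P[3])[[1,0]])))
plan([c[0],c[1],0.010],21.08,8)
```

```text
[[ 0.477  -0.2338  0.04  ]
 [ 0.5163 -0.2188  0.04  ]
 [ 0.5509 -0.3051  0.04  ]
 [ 0.5093 -0.3209  0.04  ]] [ 0.51338739 -0.26967837  0.04      ]
0.0929407014272304 0.04206010984832147 111.10558290468632
from [ 0.5135 -0.2644  0.2006] 20.82 turn 0.26
[[0.0006, 0.0238, -0.0002, 0, -0.0006, 0], [0.0006, 0.0238, -0.0002, 0, -0.0006, 0], [0.0006, 0.0238, -0.0002, 0, -0.0006, 0], [0.0006, 0.0238, -0.0002, 0, -0.0006, 0], [0.0006, 0.0238, -0.0002, 0, -0.0006, 0], [0.0006, 0.0238, -0.0002, 0, -0.0006, 0], [0.0006, 0.0238, -0.0002, 0, -0.0006, 0], [0.0006, 0.0238, -0.0002, 0, -0.0006, 0]]
```

Call:
jog_arm(
  targets=[
    [0.005,0.03,-0.002,0,0,0],
    [0,0.035,0,0,0,0],
    [0,0.035,0,0,0,0],
    [0,0.03,0,0,0,0],
    [0,0.025,0,0,0,0],
    [0,0.02,0,0,0,0],
    [0,0.015,0,0,0,0],
    [0,0,0,0,0,0],
  ],
)

```text
clock: 2.85
position: [0.5125, -0.2685, 0.0088]
tool_rot: [[0.357, -0.004, 0.934], [-0.934, 0.001, 0.357], [-0.002, -1.0, -0.003]]
ft_force: [0.5, 0.0, -0.2]
width: 1.003
```

Call:
jog_arm(
  targets=[
    [0,0,0,0,0,0],
    [0,0,0,0,0,0],
    [0,0,0,0,0,0],
    [0,0,0,0,0,0],
    [0,0,0,0,0,0],
    [0,0,0,0,0,0],
  ],
  grip=0.02,
)

```text
clock: 3.45
position: [0.5145, -0.2679, 0.0109]
tool_rot: [[0.359, 0.0, 0.933], [-0.933, -0.0, 0.359], [0.0, -1.0, 0.0]]
ft_force: [-0.5, -0.1, -0.4]
width: 0.535
```

Call:
jog_arm(
  targets=[
    [0,0,0,0,0,0],
    [0,0,0,0,0,0],
    [0,0,0,0,0,0],
    [0,0,0,0,0,0],
  ],
)

```text
clock: 3.85
position: [0.5149, -0.2677, 0.0109]
tool_rot: [[0.359, 0.001, 0.933], [-0.933, 0.0, 0.359], [0.0, -1.0, 0.001]]
ft_force: [0.4, 1.7, 1.4]
width: 0.49
```

Call:
jog_arm(
  targets=[
    [0,-0.005,0,0,0,0],
    [0,-0.015,0,0,0,0],
    [0,-0.03,0,0,0,0],
    [0,-0.04,0,0,0,0],
    [0,-0.04,0,0,0,0],
    [0,-0.04,0,0,0,0],
    [0,-0.03,0,0,0,0],
    [0,-0.01,0,0,0,0],
    [0,0,0,0,0,0],
  ],
)

```text
clock: 4.75
position: [0.5145, -0.268, 0.2219]
tool_rot: [[0.359, 0.002, 0.933], [-0.933, -0.001, 0.359], [0.002, -1.0, 0.001]]
ft_force: [-0.6, -0.2, -4.8]
width: 0.496
```

Run:
```python
from h import *
np.set_printoptions(precision=4,suppress=True)
s=m.read_state(); img=m.snapshot('wrist'); save('w2.png',img); print(s['clock'],s['position'],s['width'],s['ft_force'])
# plan toward bay-view pose: bay x dir and camera behind (tool x) ; yaw for bay
C=cam('top'); a=ray(C,(80+430/3.3,70+342/3.3),.091); b=ray(C,(80+90/3.3,70+372/3.3),.091); print(a,b,np.degrees(np.arctan2(*(b-a)[[1,0]])))
p,R=s['position'],s['tool_rot']; print(R)
```

```text
4.75 [ 0.5145 -0.268   0.2219] 0.4956236985796525 [-0.5574 -0.181  -4.7817]
[0.5223 0.1467 0.091 ] [0.5088 0.323  0.091 ] 94.36852794740507
[[ 0.3587  0.0018  0.9335]
 [-0.9335 -0.0013  0.3587]
 [ 0.0018 -1.      0.0013]]
```

View pics/w2.png

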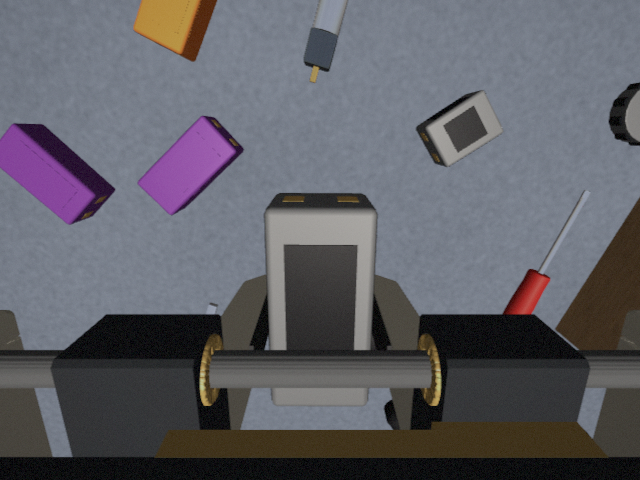

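The wrist view shows the pack gripped squarely. Its far (plate-side) end is at about row 208, its near end at row 404, and it spans columns 267–375. Now I'll move to a viewing pose short of the bay.

Run:
```python
from h import *
c=m.calibration('wrist'); M=np.array(c['mount']); f=240/np.tan(np.radians(c['vfov'])/2)
def tr(u,y):
    d=M[:3,:3]@np.array([(u[0]-c['cx'])/f,(u[1]-c['cy'])/f,1]); o=M[:3,3]; return (o+d*(y-o[1])/d[1]).round(4)
for u in [(266,210),(376,210),(271,404),(369,404),(320,208)]: print(u,tr(u,-.0291))
for u in [(320,195)]: print(u,tr(u,-.0291+.02))
plan([0.557,0.107,0.26],4.4,10,cur=([0.5147,-0.268,0.2205],21.05))
```

```text
(266, 210) [-0.0471 -0.0291 -0.0225]
(376, 210) [-0.0472 -0.0291  0.0211]
(271, 404) [ 0.0459 -0.0291 -0.0241]
(369, 404) [ 0.0459 -0.0291  0.022 ]
(320, 208) [-0.048  -0.0291 -0.0011]
(320, 195) [-0.0497 -0.0091 -0.0011]
from [ 0.5147 -0.268   0.2205] 21.05 turn -16.65
[[-0.0335, -0.004, 0.0174, 0, 0.0291, 0], [-0.034, -0.004, 0.0164, 0, 0.0291, 0], [-0.0344, -0.004, 0.0154, 0, 0.0291, 0], [-0.0349, -0.004, 0.0144, 0, 0.0291, 0], [-0.0353, -0.004, 0.0134, 0, 0.0291, 0], [-0.0356, -0.004, 0.0124, 0, 0.0291, 0], [-0.036, -0.004, 0.0113, 0, 0.0291, 0], [-0.0363, -0.004, 0.0103, 0, 0.0291, 0], [-0.0366, -0.004, 0.0092, 0, 0.0291, 0], [-0.0368, -0.004, 0.0082, 0, 0.0291, 0]]
```

Call:
jog_arm(
  targets=[
    [-0.0335,-0.004,0.0174,0,0.029,0],
    [-0.034,-0.004,0.0164,0,0.029,0],
    [-0.0344,-0.004,0.0154,0,0.029,0],
    [-0.035,-0.004,0.0144,0,0.029,0],
    [-0.0353,-0.004,0.0134,0,0.029,0],
    [-0.0356,-0.004,0.0124,0,0.029,0],
    [-0.036,-0.004,0.0113,0,0.029,0],
    [-0.0363,-0.004,0.0103,0,0.029,0],
    [-0.0366,-0.004,0.009,0,0.029,0],
    [-0.0368,-0.004,0.008,0,0.029,0],
    [0,0,0,0,0,0],
    [0,0,0,0,0,0],
  ],
)

```text
clock: 6.0
position: [0.5546, 0.1078, 0.2581]
tool_rot: [[0.08, -0.005, 0.997], [-0.997, -0.001, 0.08], [0.001, -1.0, -0.005]]
ft_force: [0.9, -0.6, -4.2]
width: 0.494
```

Run:
```python
from h import *
np.set_printoptions(precision=4,suppress=True)
s=m.read_state(); img=m.snapshot('wrist'); save('w3.png',img); C=cam('wrist',s); print(s['clock'],s['position'],s['width'],s['tool_rot'],s['ft_force'])
for r in m.pinpoint('bay','wrist'): print(r['uv'],r['confidence'],ray(C,r['uv'],.091))
```

```text
6.0 [0.5546 0.1078 0.2581] 0.4943032160733812 [[ 0.0804 -0.0052  0.9967]
 [-0.9968 -0.0014  0.0804]
 [ 0.001  -1.     -0.0053]] [ 0.8989 -0.6101 -4.1881]
[326.6, 112.0] 0.87 [0.5514 0.2014 0.091 ]
```

View pics/w3.png

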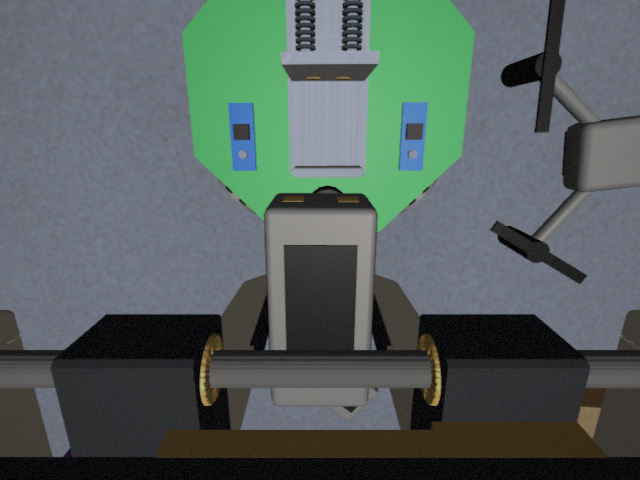

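Run:
```python
import cv2
i=cv2.imread('pics/w3.png')[40:190,260:400]; cv2.imwrite('pics/w3z.png',cv2.resize(i,None,fx=4,fy=4,interpolation=2))
```

```text
(no output)
```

View pics/w3z.png

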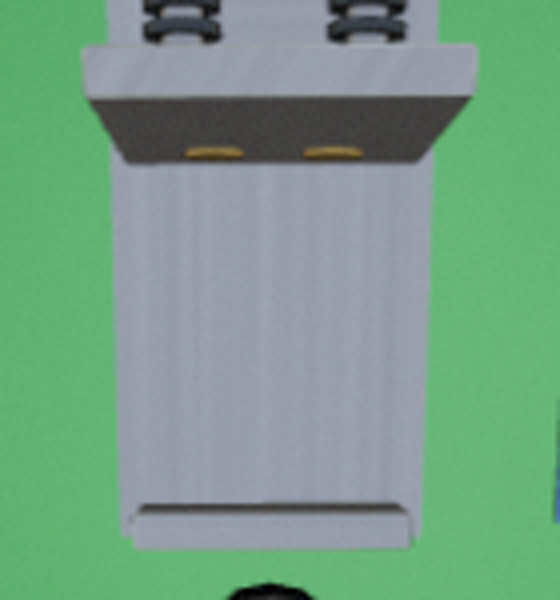

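```bash
cat >> h.py <<'E'
_c=m.calibration('wrist'); _M=np.array(_c['mount']); _f=240/np.tan(np.radians(_c['vfov'])/2)
def tr(u,zw,ztcp):
    "pixel -> tool x,z at world height zw, tool vertical with TCP at ztcp"
    y=ztcp-zw; d=_M[:3,:3]@np.array([(u[0]-_c['cx'])/_f,(u[1]-_c['cy'])/_f,1]); o=_M[:3,3]; return (o+d*(y-o[1])/d[1])[[0,2]].round(4)
E
python3 - <<'E'
from h import *
Z=.2606; q=lambda a,b:(260+a/4,40+b/4)
for n,u,z in [('stopL',q(133,513),.116),('stopR',q(408,513),.116),('stop outL',q(133,547),.116),('stop outR',q(412,547),.116),('plate topL',q(88,97),.172),('plate topR',q(476,97),.172),('plate botL',q(125,162),.091),('plate botR',q(424,162),.091),('floorL1',q(112,165),.091),('floorL2',q(122,535),.091),('floorR1',q(437,165),.091),('floorR2',q(420,540),.091),('bay',(326.6,112),.091)]: print(n,tr(u,z,Z))
E
```

```text
stopL [-0.0464 -0.0239]
stopR [-0.0464  0.0357]
stop outL [-0.039  -0.0241]
stop outR [-0.0391  0.0368]
plate topL [-0.1193 -0.0257]
plate topR [-0.1194  0.0381]
plate botL [-0.1199 -0.0259]
plate botR [-0.1199  0.0396]
floorL1 [-0.1193 -0.0288]
floorL2 [-0.0388 -0.0285]
floorR1 [-0.1193  0.0425]
floorR2 [-0.0377  0.0417]
bay [-0.0938  0.0052]
```

The measurements agree well. The stop face is at tool x = -46.4 mm and the plate at -119.5 mm, so the gap is 73 mm against 72 mm given. The bay centreline is at tool z of about +6.5 mm, against about -1 mm for the held pack, and the yaw is aligned. Next I'll approach above the stop.

Call:
jog_arm(
  targets=[
    [-0.008,0.015,0.0025,0,0,0],
    [-0.008,0.02,0.0025,0,0,0],
    [-0.008,0.02,0.0025,0,0,0],
    [-0.008,0.02,0,0,0,0],
    [-0.008,0.02,0,0,0,0],
    [-0.008,0.015,0,0,0,0],
    [-0.008,0.01,0,0,0,0],
    [-0.004,0.005,0,0,0,0],
    [0,0,0,0,0,0],
    [0,0,0,0,0,0],
  ],
)

```text
clock: 7.1
position: [0.5596, 0.167, 0.1362]
tool_rot: [[0.076, 0.001, 0.997], [-0.997, -0.0, 0.076], [0.0, -1.0, 0.001]]
ft_force: [-0.1, -0.5, -3.8]
width: 0.491
```

Call:
jog_arm(
  targets=[
    [-0.005,0,0,0,0,0],
    [-0.005,0,0,0,0,0],
    [-0.005,0,0,0,0,0],
    [-0.005,0,0,0,0,0],
    [-0.005,0,0,0,0,0],
    [-0.005,0,0,0,0,0],
    [-0.005,0,0,0,0,0],
    [-0.005,0,0,0,0,0],
    [0,0,0,0,0,0],
    [0,0,0,0,0,0],
  ],
)

```text
clock: 8.1
position: [0.5565, 0.2034, 0.1358]
tool_rot: [[0.075, -0.0, 0.997], [-0.997, -0.007, 0.075], [0.007, -1.0, -0.001]]
ft_force: [0.2, -8.5, 0.1]
width: 0.489
```

Run:
```python
from h import *
s=m.read_state(); a=m.snapshot('wrist'); b=m.snapshot('side'); print(s['clock'],s['position'],s['width'],s['ft_force'],s['wrist_torque'])
b=cv2.resize(b[190:370,110:290],(600,600),interpolation=2)
a=cv2.resize(a[60:460,200:440],(200*9//5,600),interpolation=2)
save('c4.png',np.hstack([b[:,80:520],a]))
```

```text
8.1 [0.55648132 0.20339101 0.13580504] 0.48908608139503756 [ 0.18854636 -8.47891773  0.09217644] [-1.49701108 -0.04289105  0.20081541]
```

View pics/c4.png

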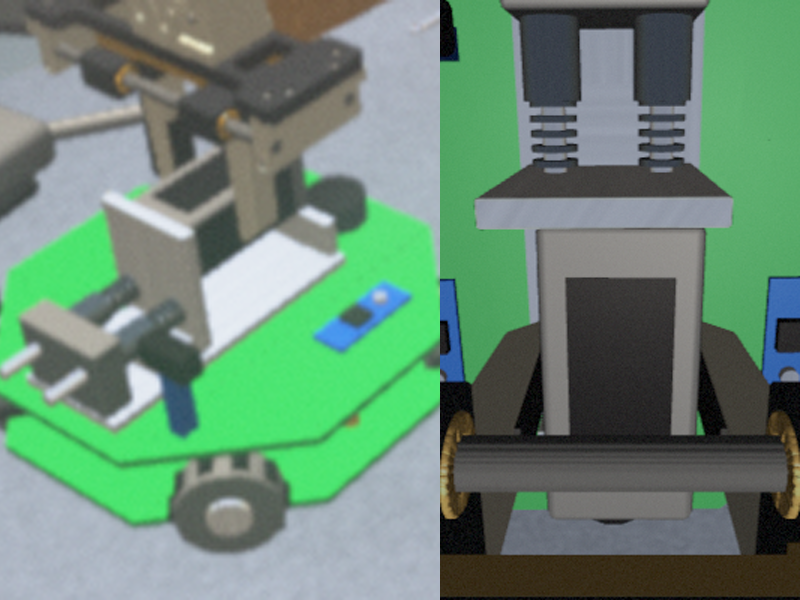

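The pack now presses the plate back about 28 mm, and the force reads -8.5 N. In the right half (wrist view), the pack sits about 12 px to the right of the plate's centre. I'll quantify that offset.

Run:
```python
from h import *
s=m.read_state(); print(_M:=m.calibration('wrist')['mount'],s['position'],s['tool_rot'])
Z=.1356; q=lambda a,b:(200+(a-440)/1.5,60+b/1.5)
for n,u,z in [('plTopL',q(476,197),.172),('plTopR',q(732,197),.172),('plFrL',q(476,228),.172),('plFrR',q(732,228),.172),('plBackBotL',q(520,166),.091),('plBackBotR',q(702,166),.091),('floorL',q(516,60),.091),('floorR',q(705,60),.091),('packFL',q(541,232),.165),('packFR',q(703,232),.165),('packRL',q(550,515),.165),('packRR',q(692,515),.165)]: print(n,tr(u,z,Z))
img=m.snapshot('wrist'); save('w5.png',img); print(m.read_state()['tool_rot'])
for r in m.pinpoint('bay','wrist')+m.pinpoint('pack','wrist'): print(r)
```

```text
[[-3.48171809e-04  9.60047448e-01  2.79837052e-01 -7.65624266e-02]
 [ 5.32492309e-05 -2.79837050e-01  9.60047511e-01 -1.66830640e-01]
 [ 9.99999938e-01  3.49162586e-04  4.63095838e-05 -7.54152716e-04]
 [ 0.00000000e+00  0.00000000e+00  0.00000000e+00  1.00000000e+00]] [0.55648593 0.20319602 0.13584503] [[ 7.48449130e-02 -2.58697204e-04  9.97195152e-01]
 [-9.97171932e-01 -6.84862191e-03  7.48413935e-02]
 [ 6.81005131e-03 -9.99976514e-01 -7.70550102e-04]]
plTopL [-0.0555 -0.0362]
plTopR [-0.0555  0.0269]
plFrL [-0.0477 -0.0368]
plFrR [-0.0477  0.0273]
plBackBotL [-0.0546 -0.04  ]
plBackBotR [-0.0547  0.0315]
floorL [-0.0937 -0.0395]
floorR [-0.0937  0.0309]
packFL [-0.045  -0.0216]
packFR [-0.0451  0.0212]
packRL [ 0.0455 -0.0226]
packRR [0.0455 0.0218]
[[ 7.47563070e-02 -2.76568053e-04  9.97201794e-01]
 [-9.97178347e-01 -6.88379112e-03  7.47526401e-02]
 [ 6.84385466e-03 -9.99976268e-01 -7.90394476e-04]]
{'uv': [318.9, 280.9], 'confidence': 0.81}
```

The pack is 4.2 mm too far along tool +z, because the arm was still swaying when I took the earlier picture. I'll back off, shift sideways and press again.

Call:
jog_arm(
  targets=[
    [0.01,0,0,0,0,0],
    [0.01,0,0,0,0,0],
    [0.015,0,0,0,0,0],
    [0,0,-0.002,0,0,0],
    [0,0,-0.0022,0,0,0],
    [0,0,0,0,0,0],
    [-0.005,0,0,0,0,0],
    [-0.005,0,0,0,0,0],
    [-0.005,0,0,0,0,0],
    [-0.005,0,0,0,0,0],
    [-0.005,0,0,0,0,0],
    [-0.005,0,0,0,0,0],
  ],
)

```text
clock: 9.55
position: [0.5521, 0.1992, 0.1356]
tool_rot: [[0.076, -0.001, 0.997], [-0.997, -0.006, 0.076], [0.006, -1.0, -0.002]]
ft_force: [-0.7, -8.6, 0.1]
width: 0.493
```

Call:
jog_arm(
  targets=[
    [-0.005,0,0,0,0,0],
    [-0.004,0,0,0,0,0],
    [0,0,0,0,0,0],
    [0,0,0,0,0,0],
    [0,0,0,0,0,0],
    [0,0,0,0,0,0],
    [0,0,0,0,0,0],
  ],
)

```text
clock: 10.25
position: [0.5515, 0.2068, 0.1356]
tool_rot: [[0.075, -0.001, 0.997], [-0.997, -0.008, 0.075], [0.007, -1.0, -0.002]]
ft_force: [-0.7, -9.4, 1.5]
width: 0.492
```

Run:
```python
from h import *
s=m.read_state(); a=m.snapshot('wrist'); b=m.snapshot('side'); print(s['clock'],s['position'],s['tool_rot'],s['width'],s['ft_force'],s['wrist_torque'])
b=cv2.resize(b[190:370,110:290],(600,600),interpolation=2)
a=cv2.resize(a[60:460,200:440],(200*9//5,600),interpolation=2)
save('c5.png',np.hstack([b[:,80:520],a]))
```

```text
10.25 [0.5514578  0.20676529 0.13563795] [[ 0.07531299 -0.00146801  0.99715886]
 [-0.99713247 -0.00753363  0.07529991]
 [ 0.00740169 -0.99997054 -0.00203118]] 0.4923761808348335 [-0.74706549 -9.40301237  1.51925969] [-1.65829497  0.15142796  0.2362297 ]
```

View pics/c5.png

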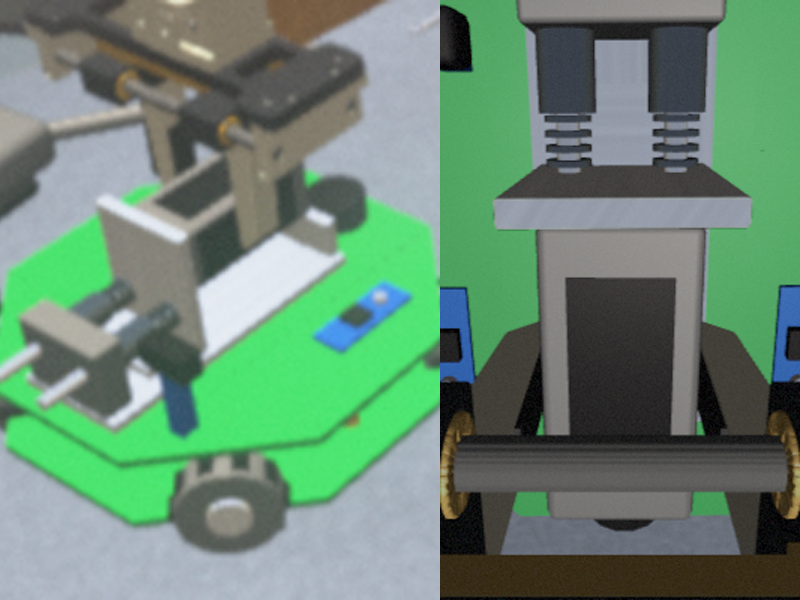

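The pack is now centred on the plate: plate columns 495–750, pack columns 541–703, so both centres are near 622. The stop shows clear of the pack in the side view. I'll go slightly further back, then lower in stages while watching the force.

Call:
jog_arm(
  targets=[
    [-0.003,0,0,0,0,0],
    [0,0,0,0,0,0],
    [0,0.003,0,0,0,0],
    [0,0.004,0,0,0,0],
    [0,0.004,0,0,0,0],
    [0,0.004,0,0,0,0],
    [0,0.004,0,0,0,0],
    [0,0,0,0,0,0],
    [0,0,0,0,0,0],
  ],
)

```text
clock: 11.25
position: [0.5519, 0.2089, 0.1161]
tool_rot: [[0.074, -0.001, 0.997], [-0.997, -0.008, 0.074], [0.008, -1.0, -0.001]]
ft_force: [0.5, -9.5, -1.6]
width: 0.494
```

Call:
jog_arm(
  targets=[
    [0,0.003,0,0,0,0],
    [0,0.003,0,0,0,0],
    [0,0.003,0,0,0,0],
    [0,0.002,0,0,0,0],
    [0,0,0,0,0,0],
    [0,0,0,0,0,0],
    [0,0,0,0,0,0],
  ],
)

```text
clock: 11.95
position: [0.5522, 0.2091, 0.1054]
tool_rot: [[0.074, -0.0, 0.997], [-0.997, -0.008, 0.074], [0.008, -1.0, -0.001]]
ft_force: [0.6, -8.2, -0.5]
width: 0.492
```

Call:
jog_arm(
  targets=[
    [0,0.001,0,0,0,0],
    [0,0.001,0,0,0,0],
    [0,0.001,0,0,0,0],
    [0,0,0,0,0,0],
    [0,0,0,0,0,0],
  ],
)

```text
clock: 12.45
position: [0.5523, 0.2093, 0.1027]
tool_rot: [[0.074, 0.0, 0.997], [-0.997, -0.008, 0.074], [0.008, -1.0, -0.0]]
ft_force: [0.9, -9.7, 0.4]
width: 0.492
```

Call:
jog_arm(
  targets=[
    [0,0.001,0,0,0,0],
    [0,0.001,0,0,0,0],
    [0,0,0,0,0,0],
    [0,0,0,0,0,0],
  ],
)

```text
clock: 12.85
position: [0.5526, 0.2094, 0.1019]
tool_rot: [[0.074, 0.001, 0.997], [-0.997, -0.008, 0.074], [0.008, -1.0, 0.001]]
ft_force: [-1.0, -9.6, 5.1]
width: 0.494
```

Run:
```python
from h import *
s=m.read_state(); a=m.snapshot('wrist'); b=m.snapshot('side'); print(s['clock'],s['position'],s['width'],s['ft_force'],s['wrist_torque'])
b=cv2.resize(b[190:370,110:290],(600,600),interpolation=2)
a=cv2.resize(a[60:460,200:440],(200*9//5,600),interpolation=2)
save('c6.png',np.hstack([b[:,80:520],a]))
```

```text
12.85 [0.55255829 0.20938514 0.10187547] 0.4941896845338295 [-0.9638266  -9.57247425  5.09162389] [-1.84289512  0.09086726  0.21240939]
```

View pics/c6.png

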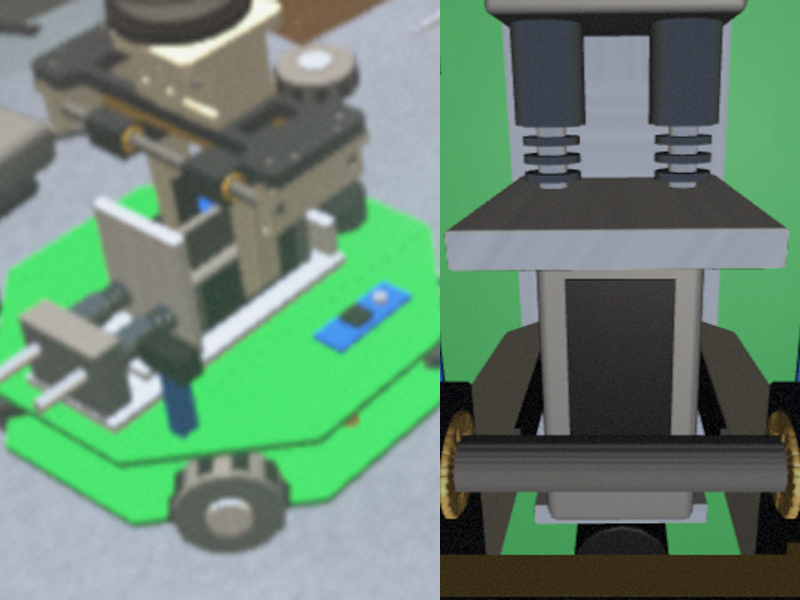

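The pack is on the floor, with Fz up to +5 N. The pack, stop and floor are centred together at columns 621, 621.5 and 620, and the plate is within 1 mm. Now I'll ease it back towards the stop.

Call:
jog_arm(
  targets=[
    [0.002,-0.0005,0,0,0,0],
    [0.001,0,0,0,0,0],
    [0.001,0,0,0,0,0],
    [0.001,0,0,0,0,0],
    [0,0,0,0,0,0],
    [0,0,0,0,0,0],
    [0,0,0,0,0,0],
  ],
)

```text
clock: 13.65
position: [0.5529, 0.2055, 0.1019]
tool_rot: [[0.075, 0.001, 0.997], [-0.997, -0.006, 0.075], [0.006, -1.0, 0.001]]
ft_force: [0.5, -8.3, 2.2]
width: 0.49
```

Call:
jog_arm(
  targets=[
    [0.001,0,0,0,0,0],
    [0.001,0,0,0,0,0],
    [0.001,0,0,0,0,0],
    [0,0,0,0,0,0],
    [0,0,0,0,0,0],
  ],
)

```text
clock: 14.15
position: [0.5531, 0.2034, 0.1019]
tool_rot: [[0.075, 0.002, 0.997], [-0.997, -0.004, 0.075], [0.004, -1.0, 0.001]]
ft_force: [0.7, -6.5, 2.1]
width: 0.494
```

Call:
jog_arm(
  targets=[
    [0.001,0,0,0,0,0],
    [0.001,0,0,0,0,0],
    [0,0,0,0,0,0],
    [0,0,0,0,0,0],
  ],
)

```text
clock: 14.55
position: [0.5531, 0.2035, 0.1019]
tool_rot: [[0.076, 0.002, 0.997], [-0.997, -0.001, 0.076], [0.001, -1.0, 0.002]]
ft_force: [1.6, -5.2, 3.4]
width: 0.495
```

Call:
jog_arm(
  targets=[
    [0.001,0,0,0,0,0],
    [0.001,0,0,0,0,0],
    [0,0,0,0,0,0],
    [0,0,0,0,0,0],
  ],
)

```text
clock: 14.95
position: [0.553, 0.2035, 0.1019]
tool_rot: [[0.077, 0.002, 0.997], [-0.997, 0.002, 0.077], [-0.002, -1.0, 0.003]]
ft_force: [1.7, -1.6, 3.6]
width: 0.491
```

Contact with the stop is confirmed: y stays at 0.2035 while the force fades. Releasing now, then straight up.

Call:
jog_arm(
  targets=[
    [0,0,0,0,0,0],
    [0,0,0,0,0,0],
    [0,0,0,0,0,0],
    [0,0,0,0,0,0],
    [0,0,0,0,0,0],
    [0,0,0,0,0,0],
  ],
  grip=0.075,
)

```text
clock: 15.55
position: [0.552, 0.2022, 0.1011]
tool_rot: [[0.077, -0.0, 0.997], [-0.997, 0.0, 0.077], [-0.0, -1.0, -0.0]]
ft_force: [1.1, -0.5, -0.4]
width: 0.808
```

Call:
jog_arm(
  targets=[
    [0,-0.005,0,0,0,0],
    [0,-0.01,0,0,0,0],
    [0,-0.02,0,0,0,0],
    [0,-0.03,0,0,0,0],
    [0,-0.035,0,0,0,0],
    [0,-0.03,0,0,0,0],
    [0.03,-0.02,0,0,0,0],
    [0.035,-0.01,0,0,0,0],
    [0.035,0,0,0,0,0],
    [0.01,0,0,0,0,0],
    [0,0,0,0,0,0],
    [0,0,0,0,0,0],
  ],
)

```text
clock: 16.75
position: [0.5602, 0.0943, 0.2615]
tool_rot: [[0.079, 0.0, 0.997], [-0.997, 0.002, 0.079], [-0.002, -1.0, 0.0]]
ft_force: [0.0, 0.9, -0.0]
width: 0.809
```

Run:
```python
from h import *
s=m.read_state(); a=m.snapshot('wrist'); b=m.snapshot('side'); print(s['clock'],s['position'],s['width'],s['ft_force'])
b=cv2.resize(b[190:370,110:290],(600,600),interpolation=2)
a=cv2.resize(a[0:240,248:392],(360,600),interpolation=2)
save('c7.png',np.hstack([b[:,80:520],a]))
```

```text
16.75 [0.56020972 0.09430556 0.26151914] 0.8092667140988657 [ 0.02479555  0.90898885 -0.01219559]
```

View pics/c7.png

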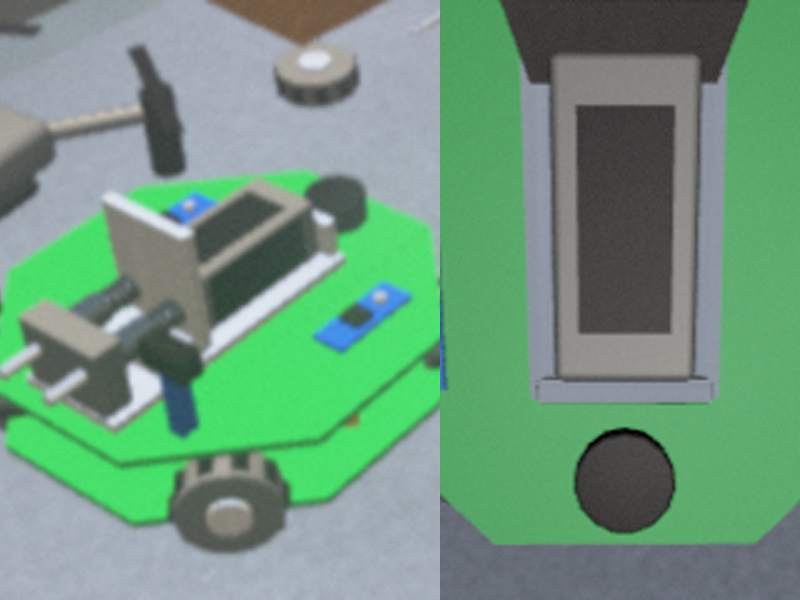

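The final view shows the pack flat between the plate and the stop. Its columns are 552–700 (centre 626), against 625.5 for the stop and 624 for the floor, and it is in line with the bay. I'll hand in.

```bash
python3 -c "
from workcell import manip as m
print(m.close_job())"
```

```text
the job is handed in; nothing more can be done
None
```

The long pack is in the bay, flat on the floor and clamped by the sprung plate against the end stop. I handed the job in at about 17 s of robot time, and the short pack was not touched.

- **How it went in:** I gripped the pack across its width and pressed the plate back roughly 30 mm with the pack's end. I lowered it until it touched the floor (about 5 N upward), eased it back until the stop took the spring load, let go and lifted clear.
- **Last checks:** The final wrist view shows the pack in line with the bay and within about 1 mm of its centre line. The side view shows it flat between plate and stop. The tool force is near zero, so the robot is touching nothing.
- **What disagreed:** My first sideways measurement was 4 mm off, most likely because the arm was still swaying when I took the picture. The first press on the plate was off-centre, so I backed off, corrected it and pressed again before lowering. The wrist camera's calibration also changed by about 2 mm between calls, so I judged centring from positions within a single picture.

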